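# Put the bead gauge away in its drawer

### The job

Put the cherry-wood bead gauge away: pull the wide upper drawer of the little bead cabinet out to its stop, lay the gauge down flat, grip upwards, lengthwise in the drawer's long empty bay, then push the drawer fully home. Work smoothly, without slamming the drawer or dropping the gauge, keep the other drawers shut, and leave the other things on the cart where they are.

Things in the scene. Friction and masses are not known exactly. Their poses are not given: they have to be found in the camera images.
- cabinet_front (a point): Point of a low grey steel bead cabinet fixed to the cart, 220 mm deep (x), 320 wide (y), 126 high, wooden drawer fronts, bare top: the middle of its top front edge. +x points from its front to its back, z up. Upper row: wide drawer (188 mm, +y side) and narrow drawer (118 mm, -y side); below, one deep full-width drawer. The closed drawers' outer faces lie 12 mm before the point.
- wide (a joint): Opening of the wide drawer in m: 0 = fully home, 0.165 = at its hard stop (it does not come off). It slides along the cabinet's -x with about 2 N of friction and light damping (6 N s/m), stays where it is left, and may start up to 15 mm open.
- wide_handle (a point): Centre of the wide drawer's bow handle, moves with the drawer; axes as the cabinet's. A level round bar 10 mm thick, 100 mm long along y, its axis 38 mm before the drawer's face (33 mm free between bar and face) and 28 mm below the cabinet's top. At each end a 10 mm round arm joins it to the face; the gap is open above and below.
- bay (a point): Point on the floor of the wide drawer's long empty bay, moves with the drawer; axes as the cabinet's, x along the bay. The bay is 84 mm wide, the point on its middle line; along x it runs from the drawer's front panel (83 mm before the point, 53 mm high) to the rear wall (104 mm behind). At the stop the part over 84 mm behind the point stays under the cabinet roof, 55 mm above the floor.
- divider (a point): Top of the divider between the long bay and the four bead cells of the wide drawer, at the bay point's x; moves with the drawer, axes as the cabinet's. Divider 18 mm high above the bay's floor, 3 mm thick, on the bay's -y side; the drawer's side wall on the bay's +y side is 22 mm high. The cells, full of beads, fill the drawer's -y half.
- gauge: Carved cherry-wood bead gauge, about 0.14 kg: a block 140 mm long (x), 56 wide (y), 16 high with graduated dimples; along its middle a straight fluted grip 84 mm long (x), 24 wide (y), top at 42 mm; past each end of it a finial, 24 mm across, 34 mm high. Origin: centre of its underside, z up. Lies flat on the cart, left or right before the cabinet; may lie either way round in the bay.
- narrow (a joint): Opening in m of the narrow upper drawer (0 = shut). Leave it shut.
- deep (a joint): Opening in m of the deep lower drawer (0 = shut); its handle, like the upper ones, has its bar 38 mm off the face, at 36 mm above the cart top. Leave it shut.
- bead_box: Bystander: clear acrylic bead box with its lid snapped shut, 120 x 80 x 39 mm, origin centre of its underside.
- saucer: Bystander: blue ceramic saucer, 130 mm across, 22 high, origin centre of its underside.
- tassel_cap: Bystander: black lacquered tassel cap standing upright, 48 mm across, 63 high, origin centre of its underside.
- pliers: Bystander: nickel flat-nose pliers lying flat, 160 mm long along their x, 14 high, origin under the pivot.
- spring_clip: Bystander: chrome spring clip lying flat, 62 mm wide (y), 60 long (x), 28 high, origin under the middle of its jaw plates.
- reamer: Bystander: bead reamer with a wooden handle, 160 mm long along x, lying flat.
Not all that is in view belongs to the job. Of the things like the gauge, leave any that is blue or orange; of the rest the smaller one is meant.

How it is judged:
By the outcome, as a careful person would: the job done as asked, in the order asked, and still so for the second after the job is handed in, with the robot touching nothing.
It also fails if it takes over 67 s, if anything falls off the work surface, if the arm or the gripper's body presses on something with over 40 N, if the wrist force passes 120 N, or if a joint passes its speed limit or range.

### The arm

A 6-joint arm with a two-finger parallel gripper is mounted at the origin on the work surface. World frame = base frame: x ahead of the robot, y to its left, z up, the work surface at z = 0. Lengths are in m, angles in rad, forces in N, time in s.
With the tool pointing down it reaches from about 0.375 to 0.75 m from the base axis. Payload 9 kg.
Tool frame: the origin (TCP) lies at the very end of the fingers, on their centre line; the grasp point (between the pads) lies manip.grasp_offset behind it (manip.grasp_offset is the distance from the TCP to the grasp point, in m); z points along the fingers, y is the line along which they close (so a half turn about z gives the same grasp; the last joint's range is limited). The gripper opens to 85 mm and grips with 20 to 120 N. Pads are 22 mm wide; open, the fingers measure 114 mm over their backs; the gripper's body (76 mm by 85 mm) begins 54 mm behind the grasp point. The pads swing forward as they close: fully open they stand 13 mm farther back than shut.
Start: joints at [-1.488, 0.104, 0.097, 1.564, 0, 1.353], TCP at [0.178, -0.573, 0.231] pointing down, gripper open.
Joint ranges: [-2.99, 2.99], [-0.84, 1.86], [-1.1, 1.16], [-1.84, 2.11], [-1.51, 1.56], [-3.14, 3.14]. Speed limits (rad/s): [2.22, 2.22, 2.57, 3.14, 3.14, 3.14].

### API

Orientations are given as a unit quaternion [w, x, y, z].
In Python, from rig import sensors, eyes, sign_off, manip gives the robot as it stands.
- The arm moves only by the tool move_arm, never from a script. Its argument "deltas" is text: rows parted by semicolons, each of 6 numbers parted by spaces: the shift along the world's x, y, z scaled (see below), then the turn, a rotation vector about the world's x, y, z scaled (see below). A call has exactly 8 rows; each row is the pose to reach, as a shift and turn from the pose commanded when the call began, turning the shorter way round; what a row does not reach only later rows make up. The controller multiplies each number of a shift by 1 m and each number of a turn by pi rad. A row lasts 1/12 s, in which the tool goes at most 41.7 mm and 7.16 degrees, less where a joint would pass 70% of its speed; a pose out of reach is approached as far as the arm can. A call with a number of a shift or a turn outside -1 to 1 is refused whole. A call with a gripper value outside its range is refused whole. "hand" is the opening, from -1 (shut) to 1 (fully open), set as the call begins (left out, the last holds). The fingers move at their own pace and stop on an object; "grip_force" is the grip in N (left out, the last holds). Time passes only in rows, so rows that repeat a pose let the fingers close, or fill a call up. It gives the time, the measured TCP pose, the force, the opening and the grip force at its end, in the units of the state.
- sensors.state(): the state, without advancing time (a new reading comes with each control period).
- eyes.capture(name): name is "side" or "top" or "wrist"; returns (picture, depth): 480x640x3 uint8, blue, green, red; 480x640 float32, m along the optical axis (not along the pixel's ray), 0 where there is no reading.
- eyes.camera_params(name): a dict with "fx", "fy", "cx", "cy" (pixels), "D" ([k1, k2, p1, p2, k3] as OpenCV has them; the pictures are not rectified), "R" (3x3) and "t" (3): a world point X has camera coordinates R X + t; the wrist camera has in their place "hand_eye" (4x4, takes a point from camera to tool coordinates, whose origin is the TCP and whose axes are the flange's). Camera axes: x right, y down, z forward; pixel columns grow to the right and rows downward; lengths in m; the calibration is good to about 2 mm. A picture is of the moment at which its call begins: read the wrist's pose just before it. camera_params takes no time and is no camera call.
- sign_off(): hands the job in; it is judged then, once.
Trained networks look in the newest picture that a camera, given by its name, has taken for a name from the list of things; names that differ only in an ending like _2 or _b are one class to them, and where a whole thing is asked for, a point or a joint stands for the part that bears it (a point fixed in the world has none). Each returns a list of dicts, best first, with "p" (0 to 1); they miss things now and then, are a little off and sometimes report something else, mostly with a low value. They report only what shows in the picture. A call takes as long as a camera call. They do not tell look-alikes from the thing itself.
- eyes.spot_in(camera, label): "box" ([left, top, width, height] in pixels, round what is visible of it).
The state is a dict: "time": time; "qpos": joint angles; "qd": joint speeds; "joint_efforts": joint torques, N m; "ee_pos": TCP position; "orientation": TCP orientation; "wrist_force": force on the tool from outside, world axes, zero at the start; "ft_torque": the same for the moment, N m; "grip_width": finger opening in m; "grip_force": force on a finger pad.
Only numpy, scipy, OpenCV 4.12 (cv2) and the standard library are available. Lean on these libraries where they do the work, as an engineer would, in place of code of your own. Each camera call takes 0.05 s, during which the arm holds its last target. There are 200 camera calls.

## Working session

There is one attempt and no reset: what is moved stays moved. The work goes in short steps, Python scripts to look and compute and a tool call to move; the robot and the scene stay as the last step left them, time stands still between calls to the robot, and variables do not carry over. Pictures are saved under pics/ and viewed, at most 10 in all, crops included, and the job is handed in when it is done.

Besides the shell and the picture viewer there is one more tool, called after "Request:" as name(argument=value, ...), one argument or row to a line, values as JSON. move_arm: Moves the arm, as the interface text tells. Its arguments: {"type":"object","properties":{"deltas":{"type":"string"},"hand":{"type":"number"},"grip_force":{"type":"number"}},"required":["deltas"]}

```bash
mkdir -p pics; ls; cat > h.py <<'E'
import numpy as np,cv2
from rig import sensors,eyes,sign_off,manip
from scipy.spatial.transform import Rotation as Rn
def cloud(name,im=None):
    s=sensors.state(); pic,d=eyes.capture(name); p=eyes.camera_params(name)
    v,u=np.mgrid[0:480,0:640]
    K=np.array([[p['fx'],0,p['cx']],[0,p['fy'],p['cy']],[0,0,1.]])
    n=cv2.undistortPoints(np.stack([u,v],-1).reshape(-1,1,2).astype(np.float64),K,np.array(p['D'],float)).reshape(480,640,2)
    C=np.dstack([n*d[...,None],d]).astype(float)
    if 'R' in p: W=(C-np.array(p['t']))@np.array(p['R'])
    else:
        H=np.array(p['hand_eye']); q=np.array(s['orientation'])
        W=(C@H[:3,:3].T+H[:3,3])@Rn.from_quat(q[[1,2,3,0]]).as_matrix().T+np.array(s['ee_pos'])
    W[d==0]=np.nan
    return pic,d,W
E
python3 - <<'E'
from h import *
s=sensors.state();print(s,manip.grasp_offset)
for c in ['top','side']:
    pic,d,W=cloud(c);cv2.imwrite(f'pics/{c}0.png',pic);np.save(f'/tmp/{c}.npy',W)
    for l in ['gauge','wide_handle','cabinet_front','bead_box','saucer','tassel_cap','pliers','spring_clip','reamer']:
        r=eyes.spot_in(c,l)
        for k in r[:3]:
            b=[int(x) for x in k['box']]; w=W[b[1]:b[1]+b[3],b[0]:b[0]+b[2]].reshape(-1,3)
            print(c,l,round(k['p'],2),b,np.nanmedian(w,0).round(3))
E
```

```text
pics
{'time': 0.0, 'qpos': array([-1.48770826e+00,  1.04680648e-01,  9.64587402e-02,  1.56391905e+00,
       -4.52758790e-05,  1.35310942e+00]), 'qd': array([-9.88864493e-04, -7.69169894e-04,  6.47974342e-04,  9.05225748e-05,
       -1.00002809e-03,  1.02701839e-03]), 'joint_efforts': array([-9.31024806e-04, -5.56928945e+01,  5.03653836e+01,  1.65905210e-02,
       -3.54677477e-04, -4.32191030e-05]), 'ee_pos': array([ 0.17772999, -0.5727094 ,  0.23052746]), 'orientation': array([-6.72315396e-04,  9.88712873e-01,  1.49821237e-01,  2.26255742e-05]), 'wrist_force': array([-0.13884024, -0.17670687, -0.52672186]), 'ft_torque': array([ 0.01041871, -0.00032818, -0.03609157]), 'grip_force': 0.0, 'grip_width': 0.0852471251004675} 0.0187
top gauge 0.81 [243, 239, 33, 48] [0.468 0.313 0.013]
top gauge 0.72 [193, 241, 23, 44] [0.466 0.467 0.019]
top gauge 0.55 [211, 303, 66, 67] [0.262 0.352 0.006]
top wide_handle 0.64 [335, 168, 71, 28] [0.694 0.004 0.097]
top cabinet_front 0.78 [323, 88, 129, 115] [ 0.788 -0.042  0.122]
top bead_box 0.82 [471, 230, 45, 51] [ 0.496 -0.349  0.032]
top saucer 0.6
[... 405 characters left out ...]
6, 153, 54, 32] [0.346 0.668 0.006]
side wide_handle 0.84 [370, 234, 37, 60] [0.693 0.031 0.087]
side cabinet_front 0.57 [368, 225, 155, 128] [ 0.8   -0.099  0.094]
side bead_box 0.65 [393, 279, 32, 57] [ 0.714 -0.135  0.086]
side bead_box 0.62 [277, 375, 76, 62] [ 0.496 -0.368  0.024]
side saucer 0.6 [330, 201, 42, 21] [0.631 0.406 0.008]
side saucer 0.45 [388, 282, 37, 53] [ 0.711 -0.133  0.074]
side tassel_cap 0.56 [387, 404, 25, 38] [ 0.654 -0.419  0.013]
side pliers 0.84 [242, 280, 63, 14] [0.403 0.04  0.003]
side spring_clip 0.71 [250, 335, 25, 23] [ 0.385 -0.177  0.006]
side spring_clip 0.21 [367, 234, 47, 58] [0.695 0.031 0.097]
side reamer 0.75 [265, 251, 11, 24] [0.393 0.124 0.02 ]
```

```bash
python3 - <<'E'
import cv2
t=cv2.imread('pics/top0.png');cv2.imwrite('pics/topc.png',cv2.resize(t[70:390,150:550],(800,640))[:600])
E
```

```text
(no output)
```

View pics/topc.png

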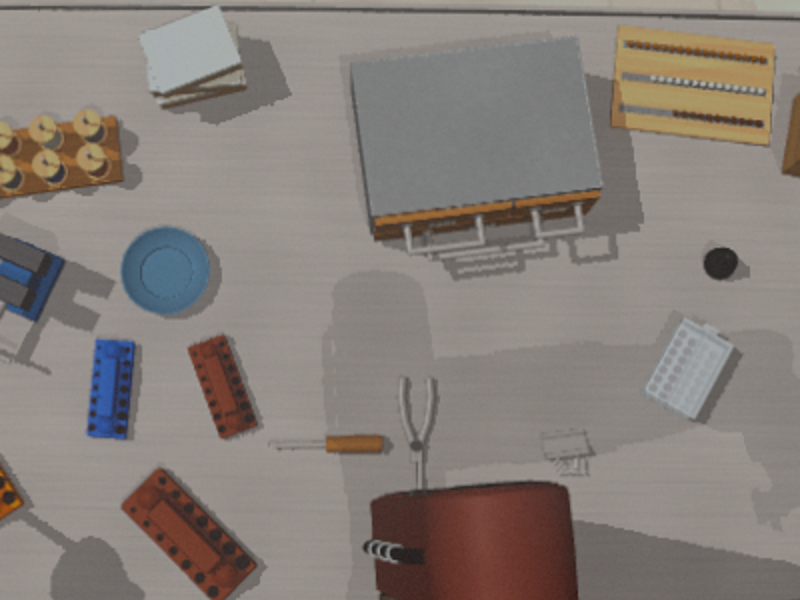

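View pics/side0.png

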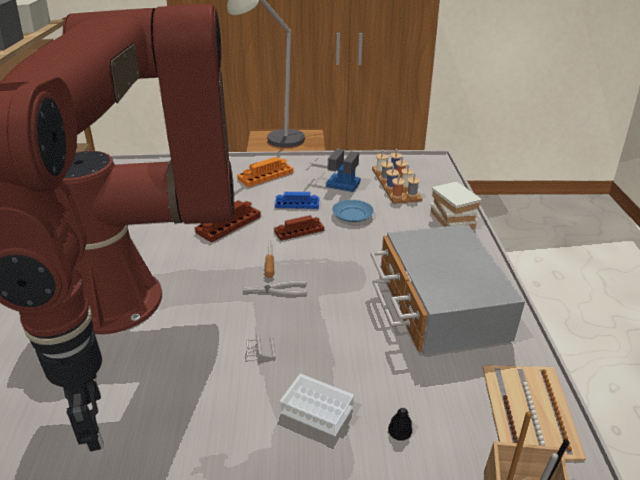

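The top crop shows the cabinet, turned a few degrees, at about (475,135). The smaller cherry-wood gauge is at (222,387), the larger look-alike at (190,535), and the blue one at (110,388). The side view agrees: the small gauge is at (299,227), and the wide drawer's handle at about (390,265) is on the +y side. Next I measure the poses.

```bash
python3 - <<'E'
from h import *
W=np.load('/tmp/top.npy').reshape(-1,3);S=np.load('/tmp/side.npy').reshape(-1,3)
def rect(P):
    r=cv2.minAreaRect((P[:,:2]*1000).astype(np.float32));return np.round(cv2.boxPoints(r)),np.round(r[0],1),np.round(r[1],1),round(r[2],2)
for n,A in (('top',W),('side',S)):
    m=(A[:,0]>.66)&(A[:,0]<1)&(abs(A[:,1]+.04)<.25)&(A[:,2]>.115)&(A[:,2]<.14)
    P=A[m];print(n,len(P),np.median(P[:,2]));
    lo,hi=[],[]
    print(rect(P))
    # gauge
    m=(A[:,0]>.38)&(A[:,0]<.56)&(A[:,1]>.23)&(A[:,1]<.375)&(A[:,2]>.008)&(A[:,2]<.06)
    G=A[m];print('gauge',len(G),np.percentile(G[:,2],[5,50,95,100]).round(3));print(rect(G))
    hgh=G[G[:,2]>.03];print('grip',len(hgh),rect(hgh))
    # handle
    m=(A[:,0]>.6)&(A[:,0]<.73)&(abs(A[:,1])<.15)&(A[:,2]>.085)&(A[:,2]<.112)
    H=A[m];print('handle',len(H));print(np.array(sorted(H.tolist(),key=lambda a:a[1])).round(3)[::6].tolist())
E
```

```text
top 9334 0.1248945160285832
(array([[ 676.,   99.],
       [ 723., -219.],
       [ 958., -185.],
       [ 911.,  134.]], dtype=float32), array([816.9, -42.9]), array([237. , 322.1]), 8.37)
gauge 1004 [0.009 0.019 0.044 0.052]
(array([[379., 231.],
       [554., 223.],
       [560., 366.],
       [386., 374.]], dtype=float32), array([469.9, 298.4]), array([143., 175.]), 87.48)
grip 325 (array([[402., 298.],
       [411., 276.],
       [532., 322.],
       [523., 345.]], dtype=float32), array([467.1, 310.2]), array([130. ,  24.2]), 21.07)
handle 522
[[0.678, -0.15, 0.096], [0.676, -0.147, 0.096], [0.726, -0.145, 0.111], [0.715, -0.143, 0.107], [0.715, -0.14, 0.108], [0.712, -0.138, 0.086], [0.669, -0.135, 0.1], [0.686, -0.133, 0.1], [0.687, -0.132, 0.105], [0.675, -0.13, 0.097], [0.677, -0.129, 0.103], [0.697, -0.128, 0.11], [0.672, -0.127, 0.1], [0.682, -0.126, 0.104], [0.681, -0.125, 0.095], [0.702, -0.124, 0.102], [0.709, -0.122, 0.097], [0.71, -0.118, 0.105], [0.71, -0.11, 0.102], [0.707, -0.102, 0.105], [0.706, -0.098, 0.093], [0.714, -0.096, 0.088], [0.706, -0.089, 0.094], [0.70
[... 3940 characters left out ...]
 [0.654, 0.016, 0.102], [0.65, 0.018, 0.1], [0.692, 0.02, 0.095], [0.648, 0.023, 0.099], [0.69, 0.026, 0.103], [0.69, 0.029, 0.106], [0.649, 0.031, 0.103], [0.654, 0.033, 0.101], [0.647, 0.036, 0.096], [0.69, 0.04, 0.096], [0.65, 0.041, 0.102], [0.688, 0.042, 0.088], [0.67, 0.044, 0.099], [0.687, 0.045, 0.105], [0.675, 0.045, 0.102], [0.686, 0.046, 0.095], [0.668, 0.046, 0.095], [0.686, 0.047, 0.091], [0.67, 0.048, 0.103], [0.688, 0.048, 0.105], [0.656, 0.05, 0.102], [0.686, 0.052, 0.103], [0.686, 0.056, 0.109], [0.685, 0.069, 0.109], [0.684, 0.073, 0.098], [0.684, 0.08, 0.111], [0.682, 0.084, 0.111], [0.682, 0.089, 0.086], [0.681, 0.095, 0.104], [0.699, 0.098, 0.111], [0.709, 0.101, 0.087]]
```

Request:
move_arm(
  deltas="0.012 0.014 0 0 0 0.011; 0.036 0.043 0 0 0 0.034; 0.06 0.072 0 0 0 0.057; 0.084 0.1 0 0 0 0.08; 0.108 0.13 0 0 0 0.103; 0.132 0.158 0 0 0 0.126; 0.156 0.187 0 0 0 0.149; 0.18 0.216 0 0 0 0.172",
  hand=-0.1,
  grip_force=25,
)

```text
time: 1.67
ee_pos: [0.3586, -0.3556, 0.2315]
orientation: [0.0, 0.912, 0.41, 0.0]
wrist_force: [1.5, -0.4, 0.3]
grip_width: 0.0381
grip_force: 0.0
```

Request:
move_arm(
  deltas="0.024 0.029 0 0 0 0.023; 0.048 0.057 0 0 0 0.046; 0.072 0.086 0 0 0 0.069; 0.096 0.115 0 0 0 0.092; 0.12 0.144 0 0 0 0.115; 0.144 0.173 0 0 0 0.138; 0.168 0.202 0 0 0 0.161; 0.19 0.228 0 0 0 0.184",
)

```text
time: 2.33
ee_pos: [0.5489, -0.1271, 0.2315]
orientation: [0.0, 0.757, 0.653, 0.0]
wrist_force: [0.4, -0.5, 0.8]
grip_width: 0.0385
grip_force: 0.0
```

Request:
move_arm(
  deltas="0.022 0.026 0 0 0 0.02; 0.042 0.05 0 0 0 0.04; 0.06 0.073 0 0 0 0.058; 0.075 0.092 0 0 0 0.073; 0.088 0.109 0 0 0 0.085; 0.096 0.12 0 0 0 0.093; 0.1 0.126 0 0 0 0.095; 0.1 0.126 0 0 0 0.095",
)

```text
time: 3.0
ee_pos: [0.6481, -0.002, 0.231]
orientation: [-0.0, 0.653, 0.757, -0.0]
wrist_force: [-1.5, 0.3, -0.7]
grip_width: 0.0383
grip_force: 0.0
```

```bash
python3 - <<'E'
from h import *
s=sensors.state();print(s['time'],s['ee_pos'],s['orientation'],s['grip_width'],s['qpos'].round(2))
pic,d,W=cloud('wrist');cv2.imwrite('pics/w1.png',pic);np.save('/tmp/w1.npy',W)
A=np.concatenate([W.reshape(-1,3)])
A=A[~np.isnan(A[:,0])]
# cabinet top
P=A[(A[:,2]>.11)&(A[:,2]<.14)&(A[:,0]>.66)];print(len(P),len(P) and np.median(P[:,2]))
for nm in ('w1','top','side'):
    B=np.load(f'/tmp/{nm}.npy').reshape(-1,3);c,sn=np.cos(np.radians(8.4)),np.sin(np.radians(8.4))
    X=B[:,0]*c+B[:,1]*sn;Y=-B[:,0]*sn+B[:,1]*c
    f=(B[:,2]>.085)&(B[:,2]<.112)&(X>.62)&(X<.668)&(abs(B[:,1])<.1)
    m=f&(Y>-.14)&(Y<-.06)
    if m.sum()>5: print(nm,m.sum(),'bar X',np.percentile(X[m],[2,50,98]).round(4),'Y',np.percentile(Y[f],[1,99]).round(4),'z',np.percentile(B[m,2],[2,50,98]).round(3),'slope deg',np.degrees(np.polyfit(Y[m],X[m],1)[0]))
    f=(B[:,2]>.085)&(B[:,2]<.112)&(X>.675)&(X<.72)
    for lo,hi in((-.18,0),(-.3,-.2)):
        m=f&(Y>lo)&(Y<hi)
        if m.sum()>5:print('  face',lo,m.sum(),np.percentile(X[m],[10,50,90]).round(4),'slope',np.degrees(np.polyfit(Y[m],X[m],1)[0]))
    f=(abs(B[:,2]-.125)<.006)&(X>.66)&(X<.95)
    if f.sum():print('  roof X',np.percentile(X[f],[.2,1,99.5]).round(4),'Y',np.percentile(Y[f],[.5,99.5]).round(4))
E
```

```text
3.0 [ 0.64810023 -0.00198748  0.23097678] [-1.91614977e-04  6.52893855e-01  7.57449389e-01 -6.40411628e-06] 0.03834063065371584 [-0.2   0.26  0.26  1.58  0.    1.22]
81592 0.12567210168870793
w1 1540 bar X [0.6438 0.6486 0.6534] Y [-0.1526 -0.0449] z [0.098 0.102 0.104] slope deg 0.3068417033953
  face -0.18 2066 [0.6803 0.6866 0.6876] slope 2.0855933043190196
  face -0.3 698 [0.6773 0.6852 0.687 ] slope -1.53294998510117
  roof X [0.6873 0.6889 0.8855] Y [-0.2907 -0.003 ]
top 104 bar X [0.642  0.6467 0.6522] Y [-0.1532 -0.0442] z [0.092 0.1   0.107] slope deg 0.006469833964089022
  face -0.18 175 [0.681  0.6851 0.6869] slope 1.7439205554681718
  face -0.3 104 [0.6794 0.6849 0.6866] slope 1.995211837266663
  roof X [0.6845 0.6874 0.9174] Y [-0.3198 -0.0024]
side 88 bar X [0.6442 0.6476 0.653 ] Y [-0.1565 -0.0482] z [0.096 0.102 0.105] slope deg 0.09199713219751632
  face -0.18 264 [0.6831 0.6872 0.6888] slope 3.020858747480586
  face -0.3 212 [0.6804 0.6873 0.6886] slope 4.398356681680504
  roof X [0.6859 0.6891 0.919 ] Y [-0.659   1.3563]
```

Request:
move_arm(
  deltas="0.004 0 -0.01 0 0 0; 0.008 -0.001 -0.03 0 0 0; 0.008 -0.001 -0.055 0 0 0; 0.008 -0.001 -0.08 0 0 0; 0.008 -0.001 -0.105 0 0 0; 0.008 -0.001 -0.128 0 0 0; 0.008 -0.001 -0.145 0 0 0; 0.008 -0.001 -0.152 0 0 0",
)

```text
time: 3.72
ee_pos: [0.6543, -0.0049, 0.0768]
orientation: [-0.001, 0.654, 0.756, -0.001]
wrist_force: [-18.6, 2.4, 38.5]
grip_width: 0.0385
grip_force: 21.4
```

Request:
move_arm(
  deltas="0 0 0 0 0 0; 0 0 0 0 0 0; 0 0 0 0 0 0; 0 0 0 0 0 0; 0 0 0 0 0 0; 0 0 0 0 0 0; 0 0 0 0 0 0; 0 0 0 0 0 0",
  hand=-1,
  grip_force=25,
)

```text
time: 4.38
ee_pos: [0.6558, -0.0048, 0.0796]
orientation: [0.0, 0.654, 0.757, -0.0]
wrist_force: [-1.1, -5.4, 1.8]
grip_width: 0.0089
grip_force: 24.6
```

Request:
move_arm(
  deltas="-0.002 -0.0003 0 0 0 0; -0.007 -0.001 0 0 0 0; -0.014 -0.0021 0 0 0 0; -0.023 -0.0034 0 0 0 0; -0.033 -0.0049 0 0 0 0; -0.043 -0.0064 0 0 0 0; -0.053 -0.0078 0 0 0 0; -0.063 -0.0093 0 0 0 0",
)

```text
time: 5.05
ee_pos: [0.5931, -0.0139, 0.0796]
orientation: [0.001, 0.653, 0.757, 0.0]
wrist_force: [2.1, -4.4, -1.3]
grip_width: 0.0087
grip_force: 24.6
```

Request:
move_arm(
  deltas="-0.01 -0.0015 0 0 0 0; -0.02 -0.003 0 0 0 0; -0.03 -0.0044 0 0 0 0; -0.04 -0.0059 0 0 0 0; -0.05 -0.0074 0 0 0 0; -0.059 -0.0087 0 0 0 0; -0.067 -0.0099 0 0 0 0; -0.073 -0.0108 0 0 0 0",
)

```text
time: 5.72
ee_pos: [0.5196, -0.0245, 0.0795]
orientation: [0.001, 0.653, 0.757, 0.0]
wrist_force: [2.2, -4.7, -1.0]
grip_width: 0.0088
grip_force: 24.6
```

Request:
move_arm(
  deltas="-0.004 -0.0006 0 0 0 0; -0.008 -0.0012 0 0 0 0; -0.012 -0.0018 0 0 0 0; -0.015 -0.0022 0 0 0 0; -0.018 -0.0027 0 0 0 0; -0.021 -0.0031 0 0 0 0; -0.023 -0.0034 0 0 0 0; -0.025 -0.0037 0 0 0 0",
)

```text
time: 6.38
ee_pos: [0.4949, -0.028, 0.0795]
orientation: [0.0, 0.653, 0.757, 0.0]
wrist_force: [2.8, -4.4, -0.4]
grip_width: 0.0086
grip_force: 24.7
```

Request:
move_arm(
  deltas="-0.001 -0.0001 0 0 0 0; -0.002 -0.0003 0 0 0 0; -0.003 -0.0004 0 0 0 0; -0.004 -0.0006 0 0 0 0; -0.005 -0.0007 0 0 0 0; -0.005 -0.0007 0 0 0 0; -0.005 -0.0007 0 0 0 0; -0.005 -0.0007 0 0 0 0",
)

```text
time: 7.05
ee_pos: [0.4936, -0.0282, 0.0797]
orientation: [0.003, 0.653, 0.757, 0.003]
wrist_force: [25.1, 0.4, -14.0]
grip_width: 0.0092
grip_force: 24.4
```

Request:
move_arm(
  deltas="0.001 0 0 0 0 0; 0.002 0.0003 0 0 0 0; 0.003 0.0005 0 0 0 0; 0.0035 0.0005 0 0 0 0; 0.0035 0.0005 0 0 0 0; 0.0035 0.0005 0 0 0 0; 0.0035 0.0005 0 0 0 0; 0.0035 0.0005 0 0 0 0",
)

```text
time: 7.72
ee_pos: [0.4937, -0.0282, 0.0796]
orientation: [0.0, 0.653, 0.757, 0.0]
wrist_force: [3.6, -4.0, -1.2]
grip_width: 0.009
grip_force: 25.3
```

Request:
move_arm(
  deltas="0 0 0 0 0 0; 0 0 0 0 0 0; 0 0 0 0 0 0; 0 0 0.003 0 0 0; 0 0 0.012 0 0 0; 0 0 0.03 0 0 0; 0 0 0.055 0 0 0; 0 0 0.085 0 0 0",
  hand=-0.25,
)

```text
time: 8.38
ee_pos: [0.4923, -0.0277, 0.1648]
orientation: [-0.001, 0.653, 0.757, -0.0]
wrist_force: [0.9, -0.8, -1.0]
grip_width: 0.0318
grip_force: 0.0
```

Request:
move_arm(
  deltas="0 0.01 0.03 0 0 0.02; 0 0.03 0.06 0 0 0.06; 0 0.06 0.085 0 0 0.1; 0 0.095 0.105 0 0 0.14; 0 0.13 0.115 0 0 0.18; 0 0.17 0.115 0 0 0.22; -0.005 0.21 0.115 0 0 0.26; -0.01 0.245 0.115 0 0 0.3",
)

```text
time: 9.05
ee_pos: [0.4828, 0.2193, 0.2805]
orientation: [0.0, 0.237, 0.971, 0.0]
wrist_force: [0.3, -1.3, -0.1]
grip_width: 0.0323
grip_force: 0.0
```

```bash
python3 - <<'E'
from h import *
s=sensors.state();print(s['time'],s['ee_pos'],s['orientation'],s['grip_width'],s['qpos'].round(2))
for n in('wrist','top'):
    pic,d,W=cloud(n);cv2.imwrite(f'pics/{n}2.png',pic);np.save(f'/tmp/{n}2.npy',W)
    A=W.reshape(-1,3)
    m=(A[:,0]>.38)&(A[:,0]<.56)&(A[:,1]>.23)&(A[:,1]<.375)&(A[:,2]>.028)&(A[:,2]<.06)
    P=A[m]
    if len(P)>20:
        r=cv2.minAreaRect((P[:,:2]*1000).astype(np.float32));print(n,len(P),np.round(r[0],1),np.round(r[1],1),r[2],np.percentile(P[:,2],[50,90]))
cv2.imwrite('pics/c2.png',np.hstack([cv2.resize(cv2.imread('pics/top2.png')[80:280,260:460],(400,400)),cv2.resize(cv2.imread('pics/wrist2.png'),(400,400))]))
E
```

```text
9.05 [0.48275068 0.2192722  0.28047325] [4.19468263e-04 2.37497047e-01 9.71388062e-01 4.58265255e-04] 0.03231412844919267 [ 0.18 -0.09 -0.01  1.65  0.    0.66]
wrist 3562 [469.2 309.4] [131.5  25.2] 21.264726638793945 [0.04098133 0.04240641]
```

View pics/c2.png

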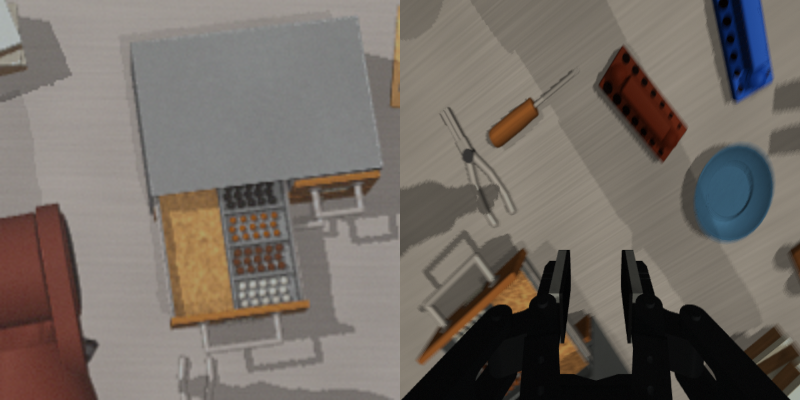

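The left half (top view) shows the wide drawer at its stop. Its cork bay is empty, at about (195,260), the bead cells are beside it, and the other drawers are shut. The right half (wrist view) shows the small gauge at about (643,105) lying free. The depth fit puts it at (0.469, 0.309), yaw 21.3°, grip top 42 mm, all consistent with the sizes given.

Request:
move_arm(
  deltas="-0.002 0.013 -0.01 0 0 0.035; -0.004 0.026 -0.03 0 0 0.07; -0.006 0.04 -0.055 0 0 0.105; -0.008 0.053 -0.08 0 0 0.14; -0.01 0.066 -0.105 0 0 0.175; -0.012 0.078 -0.13 0 0 0.21; -0.0135 0.087 -0.15 0 0 0.245; -0.0135 0.09 -0.165 0 0 0.271",
  hand=0,
)

```text
time: 9.82
ee_pos: [0.4688, 0.3073, 0.1128]
orientation: [-0.001, -0.184, 0.983, 0.0]
wrist_force: [0.3, -0.5, -0.3]
grip_width: 0.0426
grip_force: 0.0
```

```bash
python3 - <<'E'
from h import *
s=sensors.state();print(s['time'],s['ee_pos'],s['orientation'],s['grip_width'])
pic,d,W=cloud('wrist')
A=W.reshape(-1,3)
m=(A[:,0]>.38)&(A[:,0]<.56)&(A[:,1]>.23)&(A[:,1]<.375)&(A[:,2]>.036)&(A[:,2]<.05)
P=A[m]
r=cv2.minAreaRect((P[:,:2]*1000).astype(np.float32));print(len(P),np.round(r[0],1),np.round(r[1],1),r[2],np.percentile(P[:,2],[50,90]))
T=np.load('/tmp/top2.npy').reshape(-1,3);T=T[~np.isnan(T[:,0])]
w=np.load('/tmp/w1.npy').reshape(-1,3)
c,sn=np.cos(np.radians(8.4)),np.sin(np.radians(8.4))
X=T[:,0]*c+T[:,1]*sn;Y=-T[:,0]*sn+T[:,1]*c;Z=T[:,2]
for lo in np.arange(.58,.68,.02):
    m=(X>lo)&(X<lo+.02)&(Y>-.22)&(Y<.02)
    print(round(lo,2),[(round(y,3),round(float(np.median(Z[m&(abs(Y-y)<.003)])),3)) for y in np.arange(-.11,.02,.006)])
m=(abs(Y+.045)<.02)
print([(round(x,3),round(float(np.median(Z[m&(abs(X-x)<.004)])),3)) for x in np.arange(.47,.72,.008)])
E
```

```text
9.8167 [0.4687929  0.30728703 0.11281927] [-9.02273104e-04 -1.84315118e-01  9.82866787e-01  5.07499621e-05] 0.04256898196988195
5897 [469.1 309. ] [84.3 24.6] 21.345197677612305 [0.04159679 0.04248347]
0.58 [(np.float64(-0.11), 0.075), (np.float64(-0.104), 0.07), (np.float64(-0.098), 0.082), (np.float64(-0.092), 0.067), (np.float64(-0.086), 0.067), (np.float64(-0.08), 0.068), (np.float64(-0.074), 0.069), (np.float64(-0.068), 0.069), (np.float64(-0.062), 0.067), (np.float64(-0.056), 0.067), (np.float64(-0.05), 0.068), (np.float64(-0.044), 0.07), (np.float64(-0.038), 0.069), (np.float64(-0.032), 0.067), (np.float64(-0.026), 0.066), (np.float64(-0.02), 0.068), (np.float64(-0.014), 0.068), (np.float64(-0.008), 0.082), (np.float64(-0.002), -0.0), (np.float64(0.004), -0.003), (np.float64(0.01), -0.001), (np.float64(0.016), -0.001)]
0.6 [(np.float64(-0.11), 0.076), (np.float64(-0.104), 0.068), (np.float64(-0.098), 0.081), (np.float64(-0.092), 0.069), (np.float64(-0.086), 0.069), (np.float64(-0.08), 0.067), (np.float64(-0.074), 0.069), (np.float64(-0.068), 0.067), (np.float64(-0.062), 0.066)
[... 3107 characters left out ...]
.083), (np.float64(0.526), 0.118), (np.float64(0.534), 0.07), (np.float64(0.542), 0.068), (np.float64(0.55), 0.069), (np.float64(0.558), 0.069), (np.float64(0.566), 0.067), (np.float64(0.574), 0.068), (np.float64(0.582), 0.067), (np.float64(0.59), 0.067), (np.float64(0.598), 0.068), (np.float64(0.606), 0.068), (np.float64(0.614), 0.067), (np.float64(0.622), 0.068), (np.float64(0.63), 0.068), (np.float64(0.638), 0.069), (np.float64(0.646), 0.067), (np.float64(0.654), 0.069), (np.float64(0.662), 0.068), (np.float64(0.67), 0.068), (np.float64(0.678), 0.068), (np.float64(0.686), 0.069), (np.float64(0.694), 0.068), (np.float64(0.702), 0.118), (np.float64(0.71), 0.123), (np.float64(0.718), 0.125)]
```

Request:
move_arm(
  deltas="0 0 -0.005 0 0 0; 0 0 -0.018 0 0 0; 0 0 -0.035 0 0 0; 0 0 -0.053 0 0 0; 0 0 -0.07 0 0 0; 0 0 -0.083 0 0 0; 0 0 -0.091 0 0 0; 0 0 -0.0945 0 0 0",
)

```text
time: 10.53
ee_pos: [0.4695, 0.3065, 0.0189]
orientation: [-0.0, -0.181, 0.984, -0.0]
wrist_force: [-0.1, -0.4, 0.3]
grip_width: 0.0426
grip_force: 0.0
```

Request:
move_arm(
  deltas="0 0 0 0 0 0; 0 0 0 0 0 0; 0 0 0 0 0 0; 0 0 0 0 0 0; 0 0 0 0 0 0; 0 0 0 0 0 0; 0 0 0 0 0 0; 0 0 0 0 0 0",
  hand=-1,
  grip_force=30,
)

```text
time: 11.2
ee_pos: [0.4702, 0.3071, 0.0204]
orientation: [0.0, -0.182, 0.983, 0.0]
wrist_force: [-1.0, -0.6, 4.3]
grip_width: 0.0234
grip_force: 31.4
```

Request:
move_arm(
  deltas="0 0 0.004 0 0 0; 0 0 0.013 0 0 0; 0 0 0.03 0 0 0; 0 0 0.052 0 0 0; 0 0 0.078 0 0 0; 0.003 -0.006 0.105 0 0 0; 0.01 -0.018 0.13 0 0 -0.005; 0.02 -0.037 0.148 0 0 -0.01",
)

```text
time: 11.87
ee_pos: [0.4899, 0.2707, 0.171]
orientation: [0.001, -0.167, 0.986, 0.0]
wrist_force: [0.6, 0.2, -1.3]
grip_width: 0.023
grip_force: 30.7
```

Request:
move_arm(
  deltas="0.012 -0.021 0.008 0 0 -0.006; 0.025 -0.046 0.012 0 0 -0.012; 0.041 -0.075 0.012 0 0 -0.02; 0.059 -0.108 0.012 0 0 -0.028; 0.077 -0.141 0.012 0 0 -0.036; 0.094 -0.172 0.012 0 0 -0.044; 0.109 -0.2 0.012 0 0 -0.052; 0.12 -0.22 0.012 0 0 -0.06",
)

```text
time: 12.53
ee_pos: [0.6106, 0.0471, 0.1801]
orientation: [0.0, -0.071, 0.997, -0.0]
wrist_force: [-0.7, 0.6, -1.7]
grip_width: 0.0235
grip_force: 30.7
```

Request:
move_arm(
  deltas="0.005 -0.01 0 0 0 0; 0.006 -0.012 0 0 0 0; 0.007 -0.013 0 0 0 0; 0.007 -0.013 0 0 0 0; 0.007 -0.013 0 0 0 0; 0.007 -0.013 0 0 0 0; 0.007 -0.013 0 0 0 0; 0.007 -0.013 0 0 0 0",
)

```text
time: 13.2
ee_pos: [0.6166, 0.0376, 0.18]
orientation: [0.0, -0.073, 0.997, 0.0]
wrist_force: [0.1, -0.4, -1.1]
grip_width: 0.0236
grip_force: 30.7
```

```bash
python3 - <<'E'
from h import *
s=sensors.state();print(s['time'],s['ee_pos'],s['orientation'],s['grip_width'],s['grip_force'],s['wrist_force'])
for n in('wrist','side'):
    pic,d,W=cloud(n);cv2.imwrite(f'pics/{n}3.png',pic);np.save(f'/tmp/{n}3.npy',W)
    T=W.reshape(-1,3);hsv=cv2.cvtColor(pic,cv2.COLOR_BGR2HSV).reshape(-1,3)
    c,sn=np.cos(np.radians(8.4)),np.sin(np.radians(8.4))
    X=T[:,0]*c+T[:,1]*sn;Y=-T[:,0]*sn+T[:,1]*c;Z=T[:,2]
    m=(abs(Z-.18)<.035)&(abs(X-.616)<.1)&(abs(Y+.0535)<.06)&(hsv[:,1]>90)
    print(n,m.sum())
    if m.sum()>30:
        for a in (X,Y,Z):print(np.percentile(a[m],[1,50,99]).round(4))
        print(cv2.minAreaRect(np.stack([X[m],Y[m]],1).astype(np.float32)*1000))
cv2.imwrite('pics/c3.png',np.hstack([cv2.resize(cv2.imread('pics/wrist3.png'),(400,300)),cv2.resize(cv2.imread('pics/side3.png')[160:360,230:530],(400,300))]))
E
```

```text
13.2 [0.61657676 0.03757484 0.17995145] [ 2.96283736e-05 -7.30927261e-02  9.97325146e-01  7.11309585e-05] 0.023617882237114803 30.727095007896423 [ 0.08654689 -0.4381404  -1.0913818 ]
wrist 35795
[0.5456 0.5843 0.6777]
[-0.0799 -0.0531 -0.0263]
[0.1731 0.1901 0.2022]
((615.166015625, -53.099754333496094), (55.916778564453125, 139.59048461914062), 89.79891204833984)
side 1021
[0.5465 0.6046 0.6829]
[-0.0842 -0.0666 -0.0393]
[0.1603 0.176  0.2024]
((614.2366333007812, -66.3431167602539), (53.75896453857422, 143.5387420654297), 81.82037353515625)
```

View pics/c3.png

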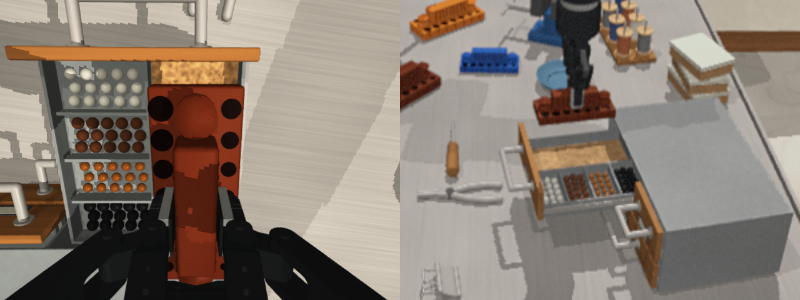

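The wrist view shows the gauge held squarely over the bay at (195,180), flat and in line with the drawer, with the grip up. The fit gives X 0.615, Y -0.053 against a target of 0.616 and -0.0535. The side view agrees, so I lower it.

Request:
move_arm(
  deltas="0 0 -0.004 0 0 0; 0 0 -0.014 0 0 0; 0 0 -0.028 0 0 0; 0 0 -0.044 0 0 0; 0 0 -0.059 0 0 0; 0 0 -0.071 0 0 0; 0 0 -0.078 0 0 0; 0 0 -0.081 0 0 0",
)

```text
time: 13.97
ee_pos: [0.6159, 0.037, 0.097]
orientation: [-0.001, -0.073, 0.997, 0.0]
wrist_force: [-0.6, -0.0, -2.0]
grip_width: 0.0236
grip_force: 30.7
```

Request:
move_arm(
  deltas="0 0 -0.002 0 0 0; 0 0 -0.004 0 0 0; 0 0 -0.006 0 0 0; 0 0 -0.008 0 0 0; 0 0 -0.009 0 0 0; 0 0 -0.01 0 0 0; 0 0 -0.0105 0 0 0; 0 0 -0.0105 0 0 0",
)

```text
time: 14.63
ee_pos: [0.6169, 0.0369, 0.0885]
orientation: [0.0, -0.073, 0.997, 0.0]
wrist_force: [-0.4, -0.2, -1.5]
grip_width: 0.0234
grip_force: 30.7
```

Request:
move_arm(
  deltas="0 0 -0.0005 0 0 0; 0 0 -0.001 0 0 0; 0 0 -0.0015 0 0 0; 0 0 -0.002 0 0 0; 0 0 -0.0022 0 0 0; 0 0 -0.0022 0 0 0; 0 0 -0.0022 0 0 0; 0 0 -0.0022 0 0 0",
)

```text
time: 15.3
ee_pos: [0.618, 0.0371, 0.0884]
orientation: [0.002, -0.073, 0.997, -0.0]
wrist_force: [-1.4, 2.1, 11.6]
grip_width: 0.023
grip_force: 32.4
```

Request:
move_arm(
  deltas="0 0 0.001 0 0 0; 0 0 0.0018 0 0 0; 0 0 0.0018 0 0 0; 0 0 0.0018 0 0 0; 0 0 0.0018 0 0 0; 0 0 0.0018 0 0 0; 0 0 0.0018 0 0 0; 0 0 0.0018 0 0 0",
)

```text
time: 15.97
ee_pos: [0.6172, 0.0368, 0.0884]
orientation: [0.0, -0.073, 0.997, -0.0]
wrist_force: [-0.4, 0.3, 4.9]
grip_width: 0.0233
grip_force: 31.7
```

Request:
move_arm(
  deltas="0 0 0 0 0 0; 0 0 0 0 0 0; 0 0 0 0 0 0; 0 0 0 0 0 0; 0 0 0.002 0 0 0; 0 0 0.008 0 0 0; 0 0 0.02 0 0 0; 0 0 0.04 0 0 0",
  hand=-0.1,
)

```text
time: 16.63
ee_pos: [0.6157, 0.0371, 0.1274]
orientation: [-0.001, -0.073, 0.997, 0.0]
wrist_force: [0.4, 0.1, 0.9]
grip_width: 0.0386
grip_force: 0.0
```

Request:
move_arm(
  deltas="0 0 0.03 0 0 0; 0 0 0.055 0 0 0; 0 0 0.08 0 0 0; -0.005 -0.003 0.1 0 0 -0.03; -0.015 -0.008 0.115 0 0 -0.065; -0.03 -0.016 0.12 0 0 -0.1; -0.046 -0.025 0.12 0 0 -0.135; -0.062 -0.033 0.12 0 0 -0.17",
  hand=-0.25,
)

```text
time: 17.3
ee_pos: [0.5546, 0.0035, 0.2499]
orientation: [0.001, 0.196, 0.981, -0.0]
wrist_force: [0.3, -0.7, -0.7]
grip_width: 0.0319
grip_force: 0.0
```

Request:
move_arm(
  deltas="-0.01 -0.005 0 0 0 -0.035; -0.02 -0.01 0 0 0 -0.07; -0.03 -0.015 0 0 0 -0.105; -0.04 -0.02 0 0 0 -0.14; -0.049 -0.025 0 0 0 -0.175; -0.056 -0.029 0 0 0 -0.21; -0.06 -0.032 0 0 0 -0.245; -0.063 -0.033 0 0 0 -0.28",
)

```text
time: 17.97
ee_pos: [0.4915, -0.0295, 0.2495]
orientation: [0.001, 0.595, 0.804, 0.0]
wrist_force: [0.2, -0.5, -0.4]
grip_width: 0.0321
grip_force: 0.0
```

```bash
python3 - <<'E'
from h import *
s=sensors.state();print(s['time'],s['ee_pos'],s['orientation'],s['grip_width'])
pic,d,W=cloud('wrist');cv2.imwrite('pics/w4.png',pic)
T=W.reshape(-1,3);hsv=cv2.cvtColor(pic,cv2.COLOR_BGR2HSV).reshape(-1,3)
c,sn=np.cos(np.radians(8.4)),np.sin(np.radians(8.4))
X=T[:,0]*c+T[:,1]*sn;Y=-T[:,0]*sn+T[:,1]*c;Z=T[:,2]
m=(Z>.078)&(Z<.12)&(X>.535)&(X<.7)&(Y>-.094)&(Y<-.014)
print(m.sum(),cv2.minAreaRect(np.stack([X[m],Y[m]],1).astype(np.float32)*1000),np.percentile(Z[m],[5,50,99]))
m=(Z>.09)&(Z<.107)&(X>.46)&(X<.50)&(Y>-.15)&(Y<-.045)
print('bar',m.sum(),np.percentile(X[m],[2,50,98]),np.percentile(Y[m],[2,50,98]),np.percentile(Z[m],[2,50,98]))
E
```

```text
17.9667 [ 0.49150667 -0.02951928  0.24949461] [8.76345900e-04 5.94876978e-01 8.03816251e-01 2.18104373e-04] 0.03209322415779995
13855 ((615.77587890625, -54.023338317871094), (56.98417663574219, 140.27989196777344), 89.75112915039062) [0.08259586 0.08480632 0.11093146]
bar 2153 [0.48023371 0.48563386 0.49853533] [-0.14848333 -0.0914904  -0.0460503 ] [0.0984219  0.10193286 0.10378412]
```

View pics/w4.png

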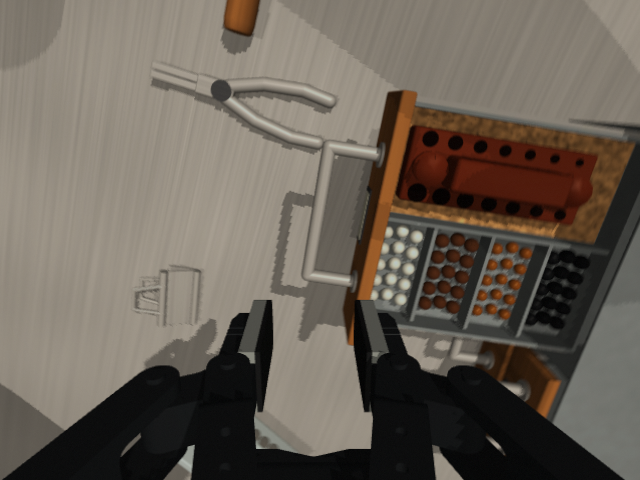

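The gauge lies flat in the bay with its grip up, at about (505,175), clear of the divider, the side wall and the front panel. Its fit is X 0.616, Y -0.054, with the top at 42 mm above the floor. The handle bar is at (318,210). Next I regrip it.

Request:
move_arm(
  deltas="0.001 0 -0.005 0 0 -0.015; 0.0025 0.001 -0.025 0 0 -0.035; 0.0025 0.001 -0.05 0 0 -0.048; 0.0025 0.001 -0.072 0 0 -0.048; 0.0025 0.001 -0.09 0 0 -0.048; 0.0025 0.001 -0.103 0 0 -0.048; 0.0025 0.001 -0.112 0 0 -0.048; 0.0025 0.001 -0.117 0 0 -0.048",
)

```text
time: 18.68
ee_pos: [0.4942, -0.028, 0.1305]
orientation: [-0.0, 0.651, 0.759, -0.0]
wrist_force: [-0.8, 0.2, 0.6]
grip_width: 0.032
grip_force: 0.0
```

Request:
move_arm(
  deltas="0 0 -0.004 0 0 0; 0 0 -0.012 0 0 0; 0 0 -0.022 0 0 0; 0 0 -0.032 0 0 0; 0 0 -0.041 0 0 0; 0 0 -0.048 0 0 0; 0 0 -0.052 0 0 0; 0 0 -0.053 0 0 0",
)

```text
time: 19.35
ee_pos: [0.4942, -0.0279, 0.0776]
orientation: [-0.0, 0.651, 0.759, 0.0]
wrist_force: [-2.1, 1.8, 3.8]
grip_width: 0.0321
grip_force: 2.0
```

Request:
move_arm(
  deltas="0 0 0 0 0 0; 0 0 0 0 0 0; 0 0 0 0 0 0; 0 0 0 0 0 0; 0 0 0 0 0 0; 0 0 0 0 0 0; 0 0 0 0 0 0; 0 0 0 0 0 0",
  hand=-1,
  grip_force=25,
)

```text
time: 20.02
ee_pos: [0.4944, -0.0281, 0.0781]
orientation: [0.0, 0.652, 0.759, 0.0]
wrist_force: [0.3, 0.5, 0.0]
grip_width: 0.0088
grip_force: 24.4
```

Request:
move_arm(
  deltas="0.001 0.0001 0 0 0 0; 0.004 0.0006 0 0 0 0; 0.008 0.0012 0 0 0 0; 0.014 0.0021 0 0 0 0; 0.021 0.0031 0 0 0 0; 0.029 0.0043 0 0 0 0; 0.037 0.0055 0 0 0 0; 0.045 0.0066 0 0 0 0",
)

```text
time: 20.68
ee_pos: [0.5403, -0.0215, 0.078]
orientation: [0.0, 0.652, 0.759, -0.0]
wrist_force: [-3.2, -2.5, 4.0]
grip_width: 0.0089
grip_force: 24.8
```

Request:
move_arm(
  deltas="0.008 0.0012 0 0 0 0; 0.016 0.0024 0 0 0 0; 0.024 0.0035 0 0 0 0; 0.032 0.0047 0 0 0 0; 0.04 0.0059 0 0 0 0; 0.048 0.0071 0 0 0 0; 0.056 0.0083 0 0 0 0; 0.064 0.0095 0 0 0 0",
)

```text
time: 21.35
ee_pos: [0.6043, -0.0122, 0.0781]
orientation: [0.0, 0.652, 0.759, -0.0]
wrist_force: [-2.4, -4.6, 4.7]
grip_width: 0.0089
grip_force: 24.9
```

Request:
move_arm(
  deltas="0.008 0.0012 0 0 0 0; 0.015 0.0022 0 0 0 0; 0.022 0.0032 0 0 0 0; 0.028 0.0041 0 0 0 0; 0.034 0.005 0 0 0 0; 0.039 0.0058 0 0 0 0; 0.043 0.0064 0 0 0 0; 0.046 0.0068 0 0 0 0",
)

```text
time: 22.02
ee_pos: [0.6503, -0.0056, 0.0781]
orientation: [0.001, 0.652, 0.759, -0.0]
wrist_force: [-1.8, -4.4, 5.3]
grip_width: 0.0089
grip_force: 24.9
```

Request:
move_arm(
  deltas="0.0015 0.0002 0 0 0 0; 0.003 0.0004 0 0 0 0; 0.004 0.0006 0 0 0 0; 0.005 0.0007 0 0 0 0; 0.006 0.0009 0 0 0 0; 0.007 0.001 0 0 0 0; 0.008 0.0012 0 0 0 0; 0.008 0.0012 0 0 0 0",
)

```text
time: 22.68
ee_pos: [0.657, -0.0046, 0.078]
orientation: [-0.0, 0.652, 0.758, -0.001]
wrist_force: [-5.4, -6.2, 8.7]
grip_width: 0.0091
grip_force: 25.2
```

Request:
move_arm(
  deltas="0.0005 0.0001 0 0 0 0; 0.001 0.0002 0 0 0 0; 0.0015 0.0002 0 0 0 0; 0.002 0.0003 0 0 0 0; 0.0025 0.0004 0 0 0 0; 0.003 0.0004 0 0 0 0; 0.003 0.0004 0 0 0 0; 0.003 0.0004 0 0 0 0",
)

```text
time: 23.35
ee_pos: [0.6571, -0.0046, 0.0779]
orientation: [-0.002, 0.652, 0.758, -0.003]
wrist_force: [-21.0, -8.2, 17.5]
grip_width: 0.0092
grip_force: 26.5
```

Request:
move_arm(
  deltas="-0.001 -0.0001 0 0 0 0; -0.002 -0.0003 0 0 0 0; -0.003 -0.0004 0 0 0 0; -0.003 -0.0004 0 0 0 0; -0.003 -0.0004 0 0 0 0; -0.003 -0.0004 0 0 0 0; -0.003 -0.0004 0 0 0 0; -0.003 -0.0004 0 0 0 0",
)

```text
time: 24.02
ee_pos: [0.657, -0.0046, 0.078]
orientation: [0.0, 0.652, 0.758, -0.001]
wrist_force: [-5.8, -6.5, 7.6]
grip_width: 0.0093
grip_force: 25.3
```

Request:
move_arm(
  deltas="0 0 0 0 0 0; 0 0 0 0 0 0; 0 0 0 0 0 0; 0 0 0.003 0 0 0; 0 0 0.012 0 0 0; 0 0 0.03 0 0 0; 0 0 0.055 0 0 0; 0 0 0.085 0 0 0",
  hand=-0.3,
)

```text
time: 24.68
ee_pos: [0.6565, -0.0033, 0.1627]
orientation: [-0.001, 0.651, 0.759, -0.0]
wrist_force: [0.5, 0.5, -0.3]
grip_width: 0.03
grip_force: 0.0
```

Request:
move_arm(
  deltas="0 0 0.025 0 0 0; -0.01 0 0.05 0 0 0; -0.025 0 0.065 0 0 0; -0.045 0 0.07 0 0 0; -0.06 0 0.07 0 0 0; -0.07 0 0.07 0 0 0; -0.075 0 0.07 0 0 0; -0.075 0 0.07 0 0 0",
)

```text
time: 25.35
ee_pos: [0.5821, -0.0037, 0.2337]
orientation: [0.0, 0.651, 0.759, 0.0]
wrist_force: [-0.3, 0.2, -0.4]
grip_width: 0.03
grip_force: 0.0
```

```bash
python3 - <<'E'
from h import *
s=sensors.state();print(s['time'],s['ee_pos'],s['orientation'],s['wrist_force'])
pic,d,W=cloud('wrist');cv2.imwrite('pics/w5.png',pic)
p2,_,_=cloud('side')
cv2.imwrite('pics/c5.png',np.hstack([cv2.resize(pic,(400,300)),cv2.resize(p2[180:405,230:530],(400,300))]))
T=W.reshape(-1,3);T=T[~np.isnan(T[:,0])]
c,sn=np.cos(np.radians(8.4)),np.sin(np.radians(8.4))
X=T[:,0]*c+T[:,1]*sn;Y=-T[:,0]*sn+T[:,1]*c;Z=T[:,2]
f=(Z>.09)&(Z<.107)&(X>.62)&(X<.662)
for lo,hi in((-.14,-.06),(-.28,-.2)):
    m=f&(Y>lo)&(Y<hi);print(m.sum(),np.percentile(X[m],[2,50]))
m=(Z>.098)&(Z<.122)&(X>.665)&(X<.7)
for lo,hi in((-.18,-.01),(-.3,-.21)):
    k=m&(Y>lo)&(Y<hi);print('face',k.sum(),np.percentile(X[k],[5,25,50]))
E
```

```text
25.35 [ 0.58205594 -0.00367754  0.2336972 ] [3.63809908e-04 6.51427939e-01 7.58710287e-01 4.56067437e-04] [-0.29394307  0.20168676 -0.42881575]
1516 [0.644538   0.64827439]Traceback (most recent call last):
  File "<stdin>", line 11, in <module>
    return _quantile_unchecked(
        a, q, axis, out, overwrite_input, method, keepdims, weights)
    return _ureduce(a,
                    func=_quantile_ureduce_func,
    ...<5 lines>...
                    overwrite_input=overwrite_input,
                    method=method)
    r = func(a, **kwargs)
    result = _quantile(arr,
                       quantiles=q,
    ...<2 lines>...
                       out=out,
                       weights=wgt)
    slices_having_nans = np.isnan(arr[-1, ...])
                                  ~~~^^^^^^^^^
IndexError: index -1 is out of bounds for axis 0 with size 0
```

View pics/c5.png

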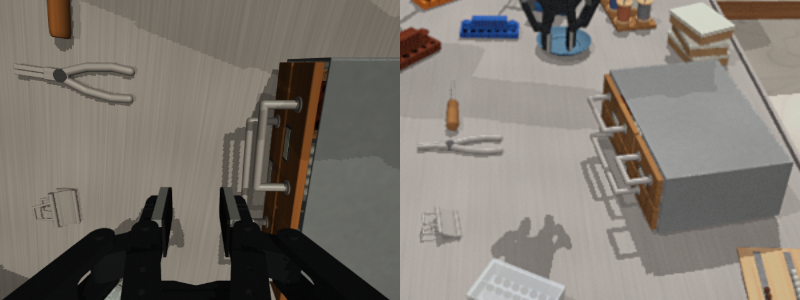

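```bash
python3 - <<'E'
import cv2,numpy as np
a=cv2.imread('pics/w5.png')[80:300,380:640];b=cv2.imread('pics/w1.png')
cv2.imwrite('pics/c6.png',np.hstack([cv2.resize(a,(400,400)),cv2.resize(b,(400,400))]))
from h import *
pic,d,W=cloud('top');T=W.reshape(-1,3);S=cloud('side')[2].reshape(-1,3)
c,sn=np.cos(np.radians(8.4)),np.sin(np.radians(8.4))
for n,T in(('top',T),('side',S),('top0',np.load('/tmp/top.npy').reshape(-1,3)),('side0',np.load('/tmp/side.npy').reshape(-1,3))):
    X=T[:,0]*c+T[:,1]*sn;Y=-T[:,0]*sn+T[:,1]*c;Z=T[:,2]
    f=(Z>.09)&(Z<.107)&(X>.62)&(X<.662)
    for lo,hi in((-.14,-.06),(-.28,-.2)):
        m=f&(Y>lo)&(Y<hi)
        if m.sum()>5:print(n,lo,m.sum(),np.percentile(X[m],[5,50]).round(4))
E
```

```text
top -0.28 47 [0.6422 0.6462]
side -0.14 90 [0.6439 0.6476]
side -0.28 97 [0.6442 0.6482]
top0 -0.14 100 [0.6427 0.6467]
top0 -0.28 83 [0.6426 0.6469]
side0 -0.14 88 [0.6443 0.6476]
side0 -0.28 101 [0.6441 0.6485]
```

View pics/c6.png

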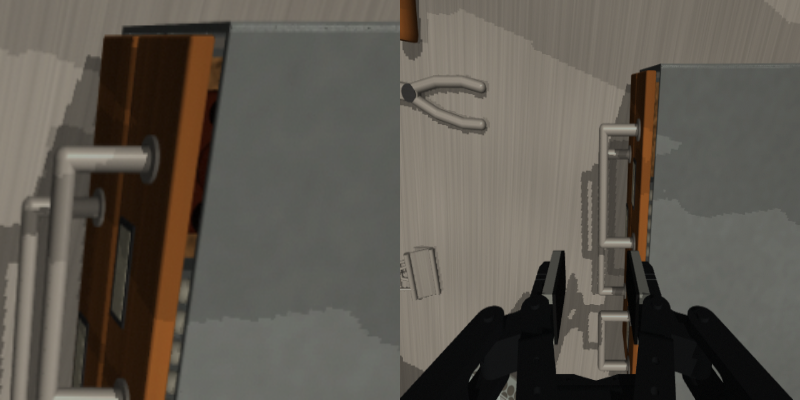

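The crop shows the wide drawer's front level with the narrow one, with the same small gap under the roof as before the job. Travel between the two hard stops measured 0.1650 m, so the drawer is fully home, and the robot is clear of everything.

```bash
python3 -c "
from rig import sign_off
print(sign_off())"
```

```text
the job is handed in; nothing more can be done
None
```

The gauge is flat, grip up, in the wide drawer's long bay, the drawer is fully home, and the job is handed in; one finger contact of about 38 N showed while first reaching for the handle.

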